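Reset the pump controller with the stylus and hang the stylus up

ROBOT

A 6-joint arm with a two-finger parallel gripper is mounted at the origin on the work surface. World frame = base frame: x ahead of the robot, y to its left, z up, the work surface at z = 0. Lengths are in m, angles in rad, forces in N, time in s.
With the tool pointing down it reaches from about 0.375 to 0.9 m from the base axis. Payload 3.1 kg.
Tool frame: the origin (TCP) lies on the centre line of the jaws, within the pads' length; the fingertips stand 19 mm ahead of it and the grasp point (between the pads) is the TCP; z points along the fingers, y is the direction in which the jaws open and shut (so a half turn about z gives the same grasp; the last joint's range is limited). The gripper opens to 85 mm and grips with 20 to 120 N. Pads are 22 mm wide; open, the fingers measure 114 mm over their backs; the gripper's body (76 mm by 85 mm) begins 54 mm behind the grasp point. The pads swing forward as they close: fully open they stand 13 mm farther back than shut.
Start: joints at [1.012, 0.527, 1.433, -0, 1.181, -0.178], TCP at [0.232, 0.58, 0.25] pointing down, gripper open.
Joint ranges: [-3.08, 3.08], [-0.75, 2.2], [0.22, 2.44], [-1.43, 4.57], [0, 2.65], [-2.85, 2.85]. Speed limits (rad/s): [2.79, 2.79, 3.14, 3.14, 3.14, 3.14].

INTERFACE

Orientations are given as a unit quaternion [x, y, z, w].
In Python, from station import manip, imaging, workorder gives the robot as it stands.
- The arm moves only by the shell command python3 -m creep 'ROWS' [FORCE]. ROWS is a JSON object of lists of equal length, an entry for each row: "claw": the finger opening in cm, from 0 to 8.54; "dp": the shift along the tool's x, y, z in cm, a list of three; "roll": the turn about the tool's z in rad. In form: {"claw": [claw, ...], "dp": [[dx, dy, dz], ...], "roll": [roll, ...]}. A call has 1 to 12 rows; each row is the pose to reach, as a shift and turn from the pose commanded when the call began, along the tool's axes at that moment; what a row does not reach only later rows make up. A row lasts 1/10 s, in which the tool goes at most 50 mm and 8.59 degrees, less where a joint would pass 70% of its speed; a pose out of reach is approached as far as the arm can. A call with a gripper value outside its range is refused whole. The fingers move at their own pace and stop on an object; FORCE is the grip in N (left out, the last holds). Time passes only in rows, so rows that repeat a pose let the fingers close. It gives the time, the measured TCP pose, the force and the opening at its end, in the units of the state.
- manip.sense(): the state, without advancing time (a new reading comes with each control period).
- imaging.snapshot(name): name is "side" or "top"; returns a dict with "image" (420x560x3 uint8, red, green, blue), "z_map" (420x560 float32, m along the optical axis (not along the pixel's ray), 0 where there is no reading), "vfov" (degrees; the focal length in pixels is half the picture's height over the tangent of half this angle, whatever the lens; pixels are square), "cx", "cy" (the principal point, pixels), "R" (3x3) and "t" (3): a world point X has camera coordinates R X + t. Camera axes: x right, y down, z forward; pixel columns grow to the right and rows downward; lengths in m; the calibration is good to about 2 mm. A picture is of the moment at which its call begins.
- workorder.sign_off(): hands the job in, once; it reports no verdict.
The state is a dict: "t": time; "q": joint angles; "qd": joint speeds; "tau": joint torques, N m; "tcp_pos": TCP position; "tool_rot": TCP orientation; "force": force on the tool from outside, world axes, zero at the start; "ft_torque": the same for the moment, N m; "finger_gap": opening from 0.0 (shut) to 1.0 (fully open).
Only numpy, scipy, OpenCV 4.12 (cv2) and the standard library are available. Lean on these libraries where they do the work, as an engineer would, in place of code of your own. Each camera call takes 0.05 s, during which the arm holds its last target.

TASK

Take the stylus out of its stand, push its tip into the small recess in the controller's sloped panel and hold the spring button at the bottom fully in for about a second. Then hang the stylus by its wire loop on the hook stand's hook and leave it hanging there. Do not press the panel's big raised button, and leave the beaker, flask, brown bottle, spanner and tip box where they are.

Things in the scene. Friction and masses are not known exactly. Their poses are not given: they have to be found in the camera images.
- stylus: Loose tool, about 80 g, 124 mm long, upright in the stand. Origin at its tip, z along its axis from tip to grip. Steel shank 6 mm diameter (4 mm at the very tip), z 0-50 mm; steel collar 19 mm diameter, z 50-70; black grip 16 mm (x) by 24 mm (y), z 70-124: grasp it across x. Wire loop on its +y side. Its +y is within 45 degrees of world +y at the start.
- stylus_loop (a point): Middle of the opening of the stylus's steel wire loop (5 mm wire, in the stylus's yz plane), at (0, 28, 93) mm in the stylus frame. Wire centre line, (y, z) in mm: (10, 73), (40, 73), (40, 124), (10, 98): the top slants up to an outer peak. Let go on the hook, the stylus slides and swings until the arm lies in the peak, this point about 20 mm below the arm.
- holder: Fixed grey stand, 70 by 70 by 58 mm high, with one upright 14 mm hole through its middle: the stylus's shank is in it, the collar rests on its top (tip 8 mm above the table). Origin at the centre of its underside. Lift the stylus straight up by more than 60 mm to clear it. Stand and hook stand may change sides.
- console: Fixed white controller, 200 mm wide (y), 158 mm deep, 133 mm high, with a grey panel 200 by 150 mm that slopes up away from the robot: its outward normal leans 40 degrees from vertical towards the console's -x. Origin on the table; the middle of the panel's surface is 85 mm above it.
- recess (a point): Centre of the mouth of the round recess in the panel's surface, 12 mm diameter (thin steel rim), on the panel's left half seen from the robot. z is the panel's outward normal (the recess's axis), y left, x up the slope. The button's face is 14 mm below the mouth when out, 18 mm when in. The stylus must be within about 15 degrees of this axis to reach it.
- reset_button (a joint): Travel of the spring button (11 mm diameter) at the bottom of the recess: 0 out, 0.004 m fully in. It needs 2 N to start and 5 N to be fully in, and springs back by itself.
- start_button (a joint): Travel of the raised round button (22 mm diameter, on a black housing) 90 mm to the right of the recess on the same panel: 0 out, 0.005 m in. To be left alone.
- hook_stand: Fixed stand: grey base plate 130 by 90 by 12 mm, a 12 mm steel rod 220 mm high at (55, 0) mm in its frame, and a hook. Origin on the table under the middle of the hook's arm.
- hook_arm (a point): Middle of the hook's arm, 200 mm above the table; axes as the hook stand. A level 6 mm wire along x, from the clamp block on the rod (face at x 42 mm, 22 mm wide, 24 mm high) to x -35 mm, where it bends up and ends at x -46 mm, its top 15 mm above the arm's middle line. The free end points to -x, within 20 degrees of world -x.
- beaker: Glass beaker, 60 mm diameter, 75 mm high, loose; a bystander in front of the console. Origin at the centre of its underside.
- flask: Loose glass flask, 80 mm diameter, 145 mm high, behind on the left; a bystander.
- amber_bottle: Loose brown bottle, 64 mm diameter, 140 mm high, behind on the right; a bystander.
- spanner: Loose steel spanner 120 mm long, flat on the table in front of the console on the right; a bystander.
- tip_box: Loose white plastic box, 120 by 85 by 60 mm high, on the right; a bystander.
Not all that is in view belongs to the job. What is shaped like the hook_stand but pink is not meant.

How it is judged:
On the way:
1. the reset button is held in (at least 3 of its 4 mm) by the stylus for 0.7 s (value of joint reset_button above 0.003 m and contact force between stylus and reset_button above 0.5 N), for 0.7 s.
At the end, for the whole second after the job is handed in: The stylus hangs by its loop, bearing on the hook stand and moving under 0.15 m/s: loop centre 8 to 35 mm below the hook arm's middle line, within 20 mm of it sideways and 45 mm of the arm's middle lengthwise; the reset button is out (under 1 mm) (z of stylus_loop in the frame of hook_arm between -0.035 and -0.008 m and y of stylus_loop in the frame of hook_arm between -0.02 and 0.02 m and x of stylus_loop in the frame of hook_arm between -0.045 and 0.045 m and contact force between stylus and hook_stand above 0.2 N and linear speed of stylus below 0.15 m/s and value of joint reset_button below 0.001 m); the robot touches nothing.
It fails at once if the raised start button is pressed more than 2 mm (value of joint start_button above 0.002 m).
It fails at once if the beaker, flask, brown bottle, spanner or tip box is moved more than 20 mm (distance of any of beaker, flask, amber_bottle, spanner, tip_box from where it was at the start of the episode above 0.02 m).
It also fails if it takes over 58 s, if anything falls off the work surface, if the arm or the gripper's body presses on something with over 40 N, if the wrist force passes 120 N, or if a joint passes its speed limit or range.

## Working session

There is one attempt and no reset: what is moved stays moved. The work goes in short steps, Python scripts to look and compute and a shell command to move; the robot and the scene stay as the last step left them, time stands still between calls to the robot, and variables do not carry over. Pictures are saved under pics/ and viewed, and the job is handed in when it is done.

```bash
ls; mkdir -p pics; cat > h.py <<'E'
import numpy as np,cv2
from station import manip,imaging
def snap(n,f):
    s=imaging.snapshot(n); np.savez('pics/'+f+'.npz',**s); cv2.imwrite('pics/'+f+'.png',cv2.cvtColor(s['image'],cv2.COLOR_RGB2BGR)); return s
def foc(s): return s['image'].shape[0]/2/np.tan(np.radians(float(s['vfov']))/2)
def ray(s,u,v):
    f=foc(s); d=np.array([(u-s['cx'])/f,(v-s['cy'])/f,1.]); return -s['R'].T@s['t'], s['R'].T@d
def pix(s,X):
    c=s['R']@np.array(X)+s['t']; f=foc(s); return c[0]/c[2]*f+s['cx'],c[1]/c[2]*f+s['cy']
def onplane(s,u,v,z):
    o,d=ray(s,u,v); return o+d*(z-o[2])/d[2]
def depth(s,u,v):
    o,d=ray(s,u,v); return o+d*s['z_map'][int(round(v)),int(round(u))]
def tri(s1,p1,s2,p2):
    o1,d1=ray(s1,*p1);o2,d2=ray(s2,*p2)
    d1/=np.linalg.norm(d1);d2/=np.linalg.norm(d2)
    t=np.linalg.lstsq(np.c_[d1,-d2],o2-o1,rcond=None)[0]
    a,b=o1+t[0]*d1,o2+t[1]*d2; return (a+b)/2,np.linalg.norm(a-b)
def cloud(s):
    f=foc(s);v,u=np.mgrid[:420,:560];z=s['z_map']
    c=np.stack([(u-s['cx'])/f*z,(v-s['cy'])/f*z,z],-1)
    return (c-s['t'])@s['R']
E
python3 - <<'E'
from h import *
for n in('side','top'):
    s=snap(n,n+'0'); print(n,s['vfov'],s['cx'],s['cy'],-s['R'].T@s['t'],s['R'],(s['z_map']>0).mean())
print(manip.sense())
E
```

```text
pics
side 54.20971998170453 281.4342549264233 215.510507980831 [ 0.44284445 -0.82631769  0.76577784] [[ 0.99307777 -0.11556783 -0.02099102]
 [-0.08862826 -0.61998502 -0.77959195]
 [ 0.07708163  0.77605583 -0.62593592]] 0.9962670068027211
top 57.29222652312547 268.45540463940796 213.10691706817016 [ 0.38077732 -0.01226938  1.19527544] [[-0.02055215 -0.99964265  0.01709315]
 [-0.99353086  0.01851063 -0.11204368]
 [ 0.11168723 -0.01928531 -0.99355626]] 0.9958886054421768
{'t': 0.1, 'q': array([ 1.01148375e+00,  5.28380880e-01,  1.43379383e+00, -2.51946890e-05,
        1.18141903e+00, -1.78530785e-01]), 'qd': array([-4.70567762e-04, -7.52753179e-04, -3.25997445e-03,  6.20126529e-04,
        1.12824967e-03,  5.50691890e-05]), 'tau': array([-9.76982956e-04, -4.43305349e+01, -1.78586215e+01, -3.46658708e-04,
        3.87853797e-03,  1.71883278e-05]), 'tcp_pos': array([0.23193975, 0.57969882, 0.24942048]), 'tool_rot': array([ 1.89237942e-01,  9.81930751e-01, -9.37426973e-04, -3.49941010e-04]), 'force': array([ 0.63059532,  0.23094374, -0.6329189 ]), 'ft_torque': array([-0.00693724, -0.04010544, -0.00593133]), 'finger_gap': 1.0033987984197292}
```

View pics/side0.png

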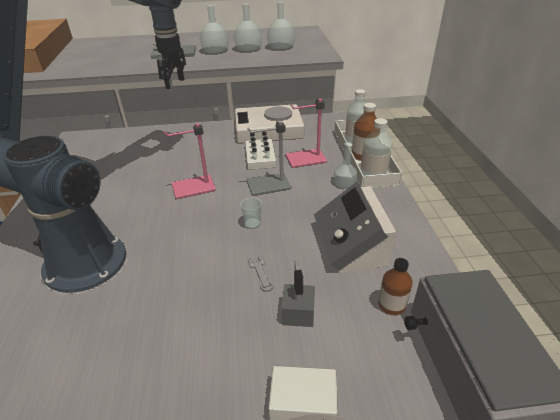

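View pics/top0.png

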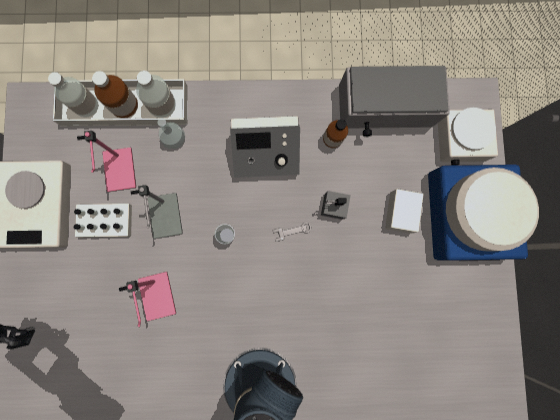

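Candidates for the hook stand are the grey one at top (162,215) / side (270,183), and pink ones at top (118,170) and (157,297). The grey one fits the description, since pink is excluded. I'll confirm it in enlarged crops.

```bash
python3 - <<'E'
from h import *
t=cv2.imread('pics/top0.png');s=cv2.imread('pics/side0.png')
def c(im,u,v,w,h,k): return cv2.resize(im[v:v+h,u:u+w],None,fx=k,fy=k,interpolation=cv2.INTER_CUBIC)
a=c(t,120,170,80,80,5);b=c(s,235,105,80,100,4)
cv2.imwrite('pics/hook.png',np.hstack([a,b]))
a=c(t,220,110,90,80,4);b=c(s,305,175,100,100,4)
o=np.zeros((400,800,3),np.uint8);o[:320,:360]=a;o[:,360:760]=b
cv2.imwrite('pics/cons.png',o)
a=c(t,300,180,60,50,6);b=c(s,270,250,60,80,5)
o=np.zeros((400,700,3),np.uint8);o[:300,:360]=a;o[:,360:660]=b
cv2.imwrite('pics/sty.png',o)
E
```

```text
(no output)
```

View pics/hook.png

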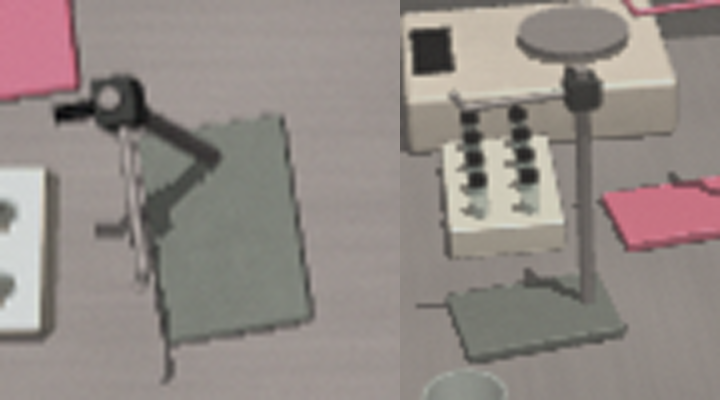

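View pics/cons.png

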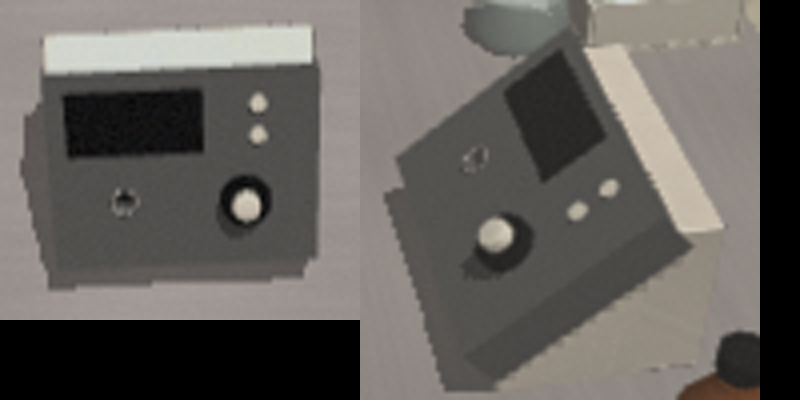

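View pics/sty.png

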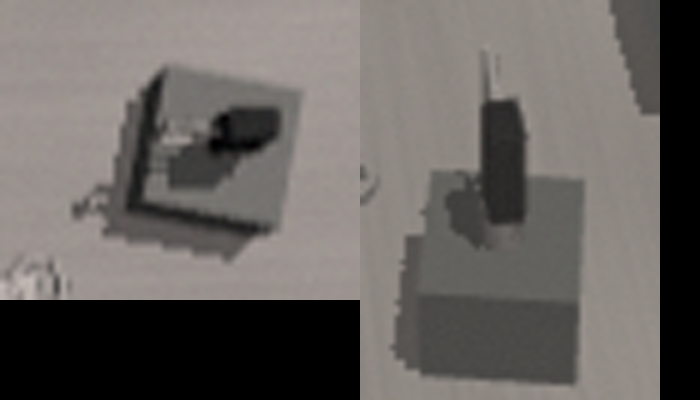

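```bash
python3 - <<'E'
from h import *
T=dict(np.load('pics/top0.npz'));S=dict(np.load('pics/side0.npz'))
ct=cloud(T);cs=cloud(S)
# table check
for c,n,(u,v) in((ct,'top',(300,300)),(cs,'side',(200,300))): print(n,'table',c[v-5:v+5,u-5:u+5].reshape(-1,3).mean(0).round(4))
def box(c,x0,x1,y0,y1,z0,z1):
    m=(c[...,0]>x0)&(c[...,0]<x1)&(c[...,1]>y0)&(c[...,1]<y1)&(c[...,2]>z0)&(c[...,2]<z1); return m
print('approx stylus',depth(T,340,202),depth(S,299,275))
h=depth(T,330,215);print('holdertop',h,depth(S,290,300))
for c,n in((ct,'top'),(cs,'side')):
    m=box(c,h[0]-.1,h[0]+.1,h[1]-.1,h[1]+.1,.05,.064);p=c[m]
    r=cv2.minAreaRect((p[:,:2]*1000).astype(np.float32));print(n,'holder top rect',r,p.mean(0).round(4))
    m=box(c,h[0]-.1,h[0]+.1,h[1]-.1,h[1]+.1,.08,.2);p=c[m];rgb=(T if n=='top' else S)['image'][m]
    for q,k in zip(p,rgb): print(q.round(3),k) if n=='top' else None
    print(len(p),p.mean(0),p.min(0),p.max(0))
# panel
for s,c,n,uv in((T,ct,'top',(250,170)),(S,cs,'side',(330,215))):
    u,v=uv
    im=s['image'].astype(int)
    m=box(c,.4,.9,-.15,.25,.03,.13)&(im.max(-1)<110)&(im.max(-1)>55)
    p=c[m]
    for i in range(4):
        ce=p.mean(0);nn=np.linalg.svd(p-ce,full_matrices=False)[2][2];nn*=np.sign(nn[2])
        d=(p-ce)@nn;p=p[abs(d)<max(.003,.02/(i+1)**2)]
    print(n,'panel n',nn,'lean',np.degrees(np.arccos(nn[2])),'yaw',np.degrees(np.arctan2(-nn[1],-nn[0])),'d',nn@ce,ce,len(p),abs(d).mean())
pt=(124.5/4-.5+220,203/4-.5+110);ps=((475-360+.5)/4-.5+305,159/4-.5+175)
print('recess',pt,ps,tri(T,pt,S,ps))
E
```

```text
top table [ 0.2478 -0.1248  0.0006]
side table [ 0.308  -0.1755  0.0093]
approx stylus [ 0.52780297 -0.23389297  0.13254238] [ 0.53401859 -0.24448685  0.13384802]
holdertop [ 0.50054373 -0.21965856  0.04814602] [ 0.51414568 -0.24742688  0.0605824 ]
top holder top rect ((531.6438598632812, -238.98855590820312), (70.5821762084961, 70.62963104248047), 77.87706756591797) [ 0.5294 -0.2379  0.0583]
[ 0.54  -0.229  0.131] [58 57 57]
[ 0.539 -0.232  0.131] [44 44 43]
[ 0.54  -0.236  0.127] [45 43 42]
[ 0.54  -0.238  0.13 ] [49 48 47]
[ 0.539 -0.24   0.131] [51 50 49]
[ 0.539 -0.244  0.129] [48 49 47]
[ 0.539 -0.246  0.132] [49 48 49]
[ 0.539 -0.249  0.132] [52 51 52]
[ 0.538 -0.228  0.121] [10  7  9]
[ 0.537 -0.229  0.129] [33 34 33]
[ 0.536 -0.231  0.133] [41 41 41]
[ 0.537 -0.235  0.13 ] [38 37 38]
[ 0.536 -0.237  0.134] [42 42 43]
[ 0.536 -0.24   0.132] [42 41 42]
[ 0.536 -0.243  0.133] [40 41 39]
[ 0.537 -0.246  0.129] [41 39 40]
[ 0.536 -0.248  0.136] [43 43 44]
[ 0.534 -0.2    0.133] [131 126 123]
[ 0.536 -0.227  0.114] [20 21 20]
[ 0.534 -0.227  0.128] [ 8 11  8]
[ 0.533 -0.228  0.133
[... 3351 characters left out ...]
125), (74.77027893066406, 69.99485778808594), 78.00394439697266) [ 0.532  -0.2467  0.0592]
236 [ 0.53203596 -0.24119407  0.11630478] [ 0.5249944  -0.25332224  0.08055194] [ 0.54074553 -0.19727597  0.1366011 ]
top panel n [-0.6317007  -0.01352901  0.77509431] lean 39.186415918354676 yaw 1.2269045951733986 d -0.36482549606483894 [ 0.67590636 -0.03308985  0.0795998 ] 1625 0.0012197940407101394
side panel n [-0.63993383 -0.0252044   0.76801656] lean 39.82388975293449 yaw 2.255482556359649 d -0.3702780994475092 [ 0.67303188 -0.03913131  0.07738308] 1914 0.0009363374274135549
recess (250.625, 160.25) (333.375, 214.25) (array([0.66646645, 0.01578929, 0.07487262]), np.float64(0.0008304777063604296))
```

Confirmed: the grey stand's hook arm runs from its clamp at top (144,190) to the free end at (148,227), pointing towards the robot (−x). The recess is at top (250.6,160.2) / side (333.4,214.3). The stylus is in the holder at top (340,203), with its loop towards +y. Next I'll measure the hook.

```bash
python3 - <<'E'
from h import *
T=dict(np.load('pics/top0.npz'));S=dict(np.load('pics/side0.npz'))
tc=lambda x,y:((x+.5)/5-.5+120,(y+.5)/5-.5+170)
sc=lambda x,y:((x-400+.5)/4-.5+235,(y+.5)/4-.5+105)
a,b=tc(127,145),tc(140,265)
P,Q=onplane(T,*a,.2),onplane(T,*b,.2);print('top arm z.2',P,Q,np.degrees(np.arctan2(*(P-Q)[1::-1])))
a,b=sc(560,98),sc(470,103)
P2,Q2=onplane(S,*a,.2),onplane(S,*b,.2);print('side arm z.2',P2,Q2)
print('end',tri(T,tc(142,283),S,sc(455,95)),'clamp',tri(T,tc(116,96),S,sc(578,72)))
ct=cloud(T);cs=cloud(S)
for c in(ct,cs):
    m=(c[...,0]>.35)&(c[...,0]<.75)&(c[...,1]>.15)&(c[...,1]<.6)&(c[...,2]>.006)&(c[...,2]<.02)
    mm=np.zeros((420,560),np.uint8)
    im=(T if c is ct else S)['image'].astype(int)
    m&=(im.max(-1)<140)&(im[...,0]-im[...,1]<10)
    n,l,st,ce=cv2.connectedComponentsWithStats(m.astype(np.uint8));k=1+st[1:,4].argmax();p=c[l==k]
    print('base',cv2.minAreaRect((p[:,:2]*1000).astype(np.float32)),p.mean(0),len(p))
    m=(c[...,0]>.4)&(c[...,0]<.7)&(c[...,1]>.25)&(c[...,1]<.5)&(c[...,2]>.17)&(c[...,2]<.24);p=c[m];print(len(p),p.min(0),p.max(0))
    print(p[p[:,0].argsort()][::max(1,len(p)//16)].round(3))
E
```

```text
top arm z.2 [0.53662833 0.28890884 0.2       ] [0.47379141 0.28127118 0.2       ] 6.930153623579394
side arm z.2 [0.54002578 0.28760299 0.2       ] [0.47284239 0.29009634 0.2       ]
end (array([0.46257196, 0.27578325, 0.21460329]), np.float64(0.0012765406721466385)) clamp (array([0.55653318, 0.28878946, 0.21982621]), np.float64(0.004789499256471956))
base ((512.760009765625, 285.5072326660156), (131.28517150878906, 91.19775390625), 7.783991813659668) [0.50994737 0.28431006 0.01251106] 1182
366 [0.45866797 0.27455979 0.17199305] [0.69999976 0.46781153 0.2250991 ]
[[0.459 0.276 0.214]
 [0.48  0.279 0.205]
 [0.504 0.283 0.202]
 [0.527 0.288 0.202]
 [0.545 0.301 0.211]
 [0.549 0.315 0.201]
 [0.551 0.292 0.216]
 [0.554 0.285 0.214]
 [0.558 0.282 0.208]
 [0.563 0.283 0.196]
 [0.568 0.289 0.209]
 [0.626 0.425 0.207]
 [0.649 0.426 0.202]
 [0.674 0.432 0.201]
 [0.692 0.441 0.204]
 [0.695 0.428 0.212]
 [0.698 0.461 0.202]]
base ((512.1953735351562, 284.8706970214844), (129.276611328125, 97.5202865600586), 9.125374794006348) [0.50950182 0.27742365 0.01312891] 656
260 [0.45779431 0.27341048 0.17072986] [0.69977056 0.4661097  0.22285802]
[[0.458 0.277 0.212]
 [0.478 0.284 0.197]
 [0.499 0.284 0.202]
 [0.523 0.288 0.198]
 [0.544 0.289 0.199]
 [0.549 0.299 0.214]
 [0.552 0.286 0.177]
 [0.555 0.278 0.211]
 [0.558 0.276 0.208]
 [0.56  0.294 0.221]
 [0.564 0.281 0.198]
 [0.569 0.288 0.214]
 [0.628 0.426 0.199]
 [0.654 0.426 0.201]
 [0.685 0.43  0.2  ]
 [0.694 0.424 0.192]
 [0.699 0.431 0.171]]
```

```bash
python3 -m creep '{"claw":[8.5,8.5,8.5,8.5],"dp":[[0,0,-5],[0,0,-10],[0,0,-15],[0,0,-15]],"roll":[0,0,0,0]}' 20
```

```text
t: 0.5
tcp_pos: [0.2338, 0.5831, 0.4089]
tool_rot: [0.189, 0.982, 0.008, 0.003]
force: [0.3, 0.9, 1.0]
finger_gap: 0.99
```

```bash
python3 -m creep '{"claw":[8.5,8.5,8.5,8.5,8.5,8.5,8.5,8.5,8.5,8.5,8.5,8.5],"dp":[[-58.3,-64.8,0],[-58.3,-64.8,0],[-58.3,-64.8,0],[-58.3,-64.8,0],[-58.3,-64.8,0],[-58.3,-64.8,0],[-58.3,-64.8,0],[-58.3,-64.8,0],[-58.3,-64.8,0],[-58.3,-64.8,0],[-58.3,-64.8,0],[-58.3,-64.8,0]],"roll":[1.19,1.19,1.19,1.19,1.19,1.19,1.19,1.19,1.19,1.19,1.19,1.19]}'
python3 - <<'E'
from h import *
from scipy.spatial.transform import Rotation as R
s=manip.sense();print(s['tcp_pos'],s['q'],s['qd'],R.from_quat(s['tool_rot']).as_matrix().round(3),s['t'])
E
```

```text
t: 1.7
tcp_pos: [0.4389, 0.0151, 0.3998]
tool_rot: [0.707, 0.707, -0.0, -0.0]
force: [1.5, 1.1, -0.5]
finger_gap: 0.996
[0.43885857 0.01505426 0.39976581] [-2.21440500e-01  1.01776792e-01  1.64712711e+00  2.76029699e-04
  1.39338797e+00 -2.21167036e-01] [-1.03231561  0.23019033 -0.26396171  0.00635199  0.02399066 -1.02286537] [[ 0.     1.    -0.001]
 [ 1.    -0.     0.   ]
 [ 0.    -0.001 -1.   ]] 1.7
```

```bash
python3 -m creep '{"claw":[8.5,8.5,8.5,8.5,8.5,8.5,8.5,8.5,8.5,8.5],"dp":[[-25.5,9.3,0],[-25.5,9.3,0],[-25.5,9.3,0],[-25.5,9.3,0],[-25.5,9.3,0],[-25.5,9.3,0],[-25.5,9.3,14],[-25.5,9.3,14],[-25.5,9.3,14],[-25.5,9.3,14]],"roll":[0,0,0,0,0,0,0,0,0,0]}'
python3 - <<'E'
from h import *
S=snap('side','side1');T=snap('top','top1')
s=manip.sense();print(s['tcp_pos'],s['q'],s['qd'].round(3),s['t'])
t=cv2.imread('pics/top1.png');sd=cv2.imread('pics/side1.png')
def c(im,u,v,w,h,k): return cv2.resize(im[v:v+h,u:u+w],None,fx=k,fy=k,interpolation=cv2.INTER_CUBIC)
cv2.imwrite('pics/a1.png',np.hstack([c(t,290,160,100,100,4),c(sd,250,180,100,100,4)]))
E
```

```text
t: 2.7
tcp_pos: [0.528, -0.2355, 0.2536]
tool_rot: [0.707, 0.707, -0.001, -0.008]
force: [-0.7, 0.8, -1.0]
finger_gap: 1.002
[ 0.53203189 -0.23803341  0.2600787 ] [-6.12293198e-01  4.59881189e-01  1.52907894e+00 -2.92395291e-05
  1.15409795e+00 -6.12286568e-01] [ 0.003 -0.045 -0.058  0.001 -0.002  0.   ] 2.8
```

View pics/a1.png

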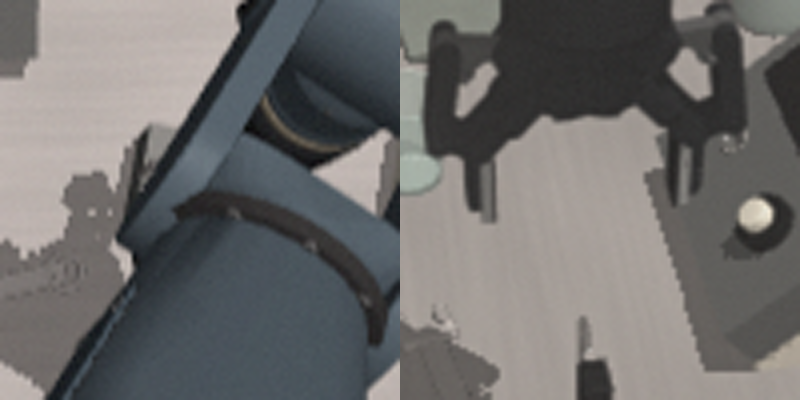

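```bash
python3 -m creep '{"claw":[5,5,5,5,5,5,0.5,0.5,0.5,0.5,0.5,0.5],"dp":[[0,0,4],[0,0,8],[0,0,12],[0,0,14.6],[0,0,14.6],[0,0,14.6],[0,0,14.6],[0,0,14.6],[0,0,14.6],[0,0,14.6],[0,0,14.6],[0,0,14.6]],"roll":[0,0,0,0,0,0,0,0,0,0,0,0]}' 25
python3 - <<'E'
from h import *
S=snap('side','side2')
s=manip.sense();print(s['tcp_pos'],s['finger_gap']*85,s['force'],s['t'])
sd=cv2.imread('pics/side2.png')
cv2.imwrite('pics/a2.png',cv2.resize(sd[200:340,240:360],None,fx=4,fy=4,interpolation=cv2.INTER_CUBIC))
E
```

```text
t: 4.0
tcp_pos: [0.5333, -0.2388, 0.1165]
tool_rot: [0.707, 0.707, 0.0, 0.002]
force: [0.3, 0.0, 6.4]
finger_gap: 0.187
[ 0.53328244 -0.23886391  0.11653521] 15.552895837104453 [-0.07180653  0.12351746  6.69295524] 4.05
```

View pics/a2.png

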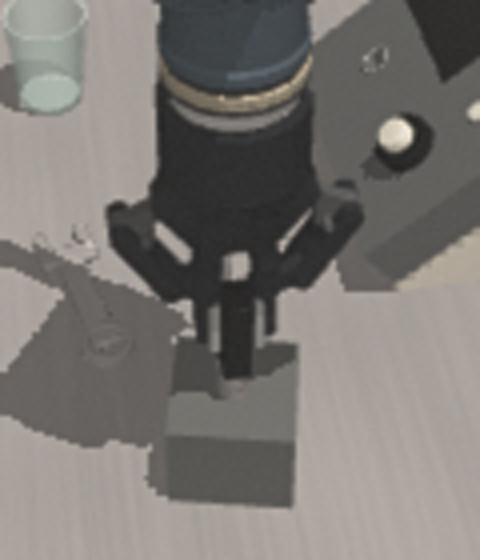

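```bash
python3 -m creep '{"claw":[0.5,0.5,0.5,0.5,0.5,0.5,0.5,0.5],"dp":[[0,0,-3],[0,0,-6],[0,0,-9],[0,0,-13],[0,0,-18],[0,0,-18],[0,0,-18],[0,0,-18]],"roll":[0,0,0,0,0,0,0,0]}'
python3 - <<'E'
from h import *
S=snap('side','side3');T=snap('top','top3')
s=manip.sense();print(s['tcp_pos'],s['finger_gap']*85,s['force'],s['t'],s['q'].round(2))
sd=cv2.imread('pics/side3.png')
cv2.imwrite('pics/a3.png',cv2.resize(sd[150:300,240:360],None,fx=4,fy=4,interpolation=cv2.INTER_CUBIC))
p=s['tcp_pos'];print(pix(S,p),pix(S,p-[0,0,.108]))
E
```

```text
t: 4.85
tcp_pos: [0.531, -0.2374, 0.2932]
tool_rot: [0.707, 0.707, -0.0, -0.001]
force: [-0.9, -0.2, -1.6]
finger_gap: 0.184
[ 0.53098741 -0.23734119  0.2924223 ] 15.685846531759543 [ 0.34061977 -0.54254833 -0.82144182] 4.95 [-0.61  0.42  1.49 -0.    1.23 -0.61]
(np.float64(297.3038388834345), np.float64(213.38155391518052)) (np.float64(297.13149420788193), np.float64(255.2880328055956))
```

View pics/a3.png

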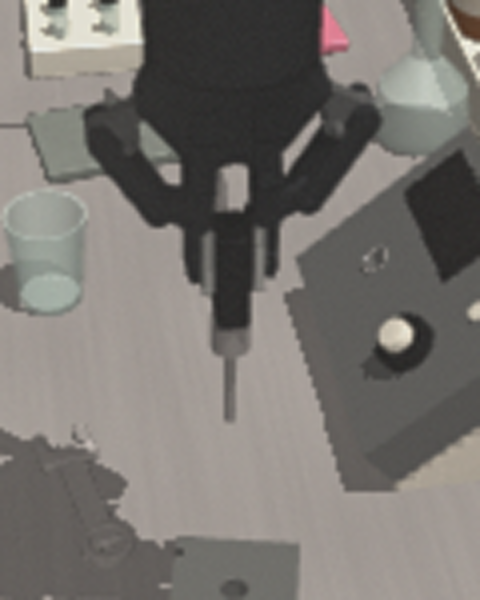

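View pics/top3.png

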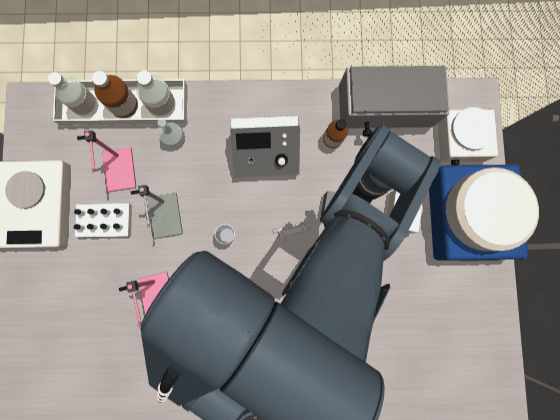

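```bash
python3 - <<'E'
from h import *
t=cv2.imread('pics/top3.png');sd=cv2.imread('pics/side3.png')
c=lambda im,u,v:cv2.resize(im[v:v+24,u:u+24],None,fx=16,fy=16,interpolation=cv2.INTER_NEAREST)
cv2.imwrite('pics/rec.png',np.hstack([c(t,239,148),c(sd,321,203)]))
E
```

```text
(no output)
```

View pics/rec.png

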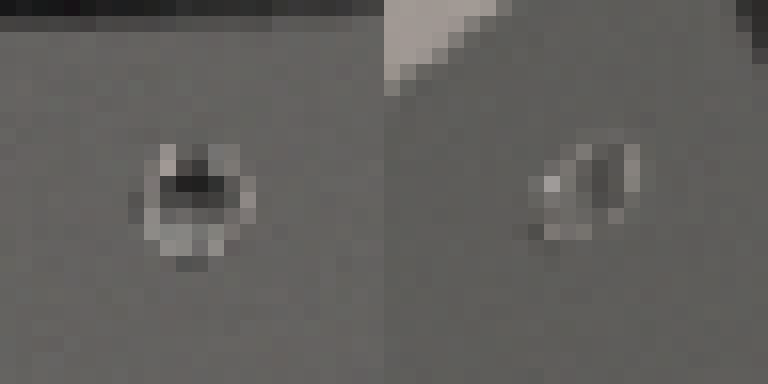

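```bash
python3 - <<'E'
from h import *
T=dict(np.load('pics/top0.npz'));S=dict(np.load('pics/side0.npz'))
print(tri(T,(251,160),S,(333.5,214.5)))
print('top ray on z .074',onplane(T,251,160,.074),'side',onplane(S,333.5,214.5,.074))
E
```

```text
(array([0.66687086, 0.01467592, 0.07494348]), np.float64(0.00020887676406826215))
top ray on z .074 [0.66700409 0.01470386 0.074     ] side [0.66728636 0.01584988 0.074     ]
```

```bash
python3 -m creep '{"claw":[0.5,0.5,0.5,0.5,0.5,0.5,0.5,0.5,0.5,0.5,0.5,0.5],"dp":[[25.3,13.6,0],[25.3,13.6,0],[25.3,13.6,0],[25.3,13.6,0],[25.3,13.6,0],[25.3,13.6,0],[25.3,13.6,0],[25.3,13.6,4],[25.3,13.6,8],[25.3,13.6,9.5],[25.3,13.6,9.5],[25.3,13.6,9.5]],"roll":[1.55,1.55,1.55,1.55,1.55,1.55,1.55,1.55,1.55,1.55,1.55,1.55]}'
python3 -m creep '{"claw":[0.5,0.5],"dp":[[0,0,0],[0,0,0]],"roll":[0,0]}'
cat > look.py <<'E'
import sys
from h import *
from scipy.spatial.transform import Rotation as R
n=sys.argv[1]
S=snap('side','s'+n);a=manip.sense();T=snap('top','t'+n);b=manip.sense()
print((a['tcp_pos']+b['tcp_pos'])/2,a['tcp_pos']-b['tcp_pos'],a['force'],b['force'],b['finger_gap']*85,b['t'],b['q'].round(2));print(R.from_quat(b['tool_rot']).as_matrix().round(3))
p=(a['tcp_pos']+b['tcp_pos'])/2
print('tcp,tip px side',pix(S,p),pix(S,p-[0,0,.108]))
u,v=[int(x) for x in sys.argv[2:4]]
w=int(sys.argv[4]) if len(sys.argv)>4 else 100
c=lambda im:cv2.resize(cv2.cvtColor(im,cv2.COLOR_RGB2BGR)[v:v+w,u:u+w],(600,600),interpolation=cv2.INTER_CUBIC)
cv2.imwrite('pics/z'+n+'.png',c(S['image']))
E
python3 look.py 4 280 130
```

```text
t: 6.15
tcp_pos: [0.6667, 0.0152, 0.1963]
tool_rot: [1.0, 0.011, -0.003, -0.0]
force: [-0.4, 0.1, -1.0]
finger_gap: 0.183
t: 6.35
tcp_pos: [0.6682, 0.0149, 0.1993]
tool_rot: [1.0, 0.011, 0.0, 0.0]
force: [0.5, 0.1, -1.0]
finger_gap: 0.181
[0.6682582  0.01491182 0.19969513] [-3.87493312e-06  8.86164888e-06 -1.50353863e-04] [ 0.51292345 -0.35114223 -0.51584584] [-0.0581843  -0.20284395 -0.29421324] 15.807142192460375 6.45 [-0.14  0.64  1.36 -0.    1.14  1.4 ]
[[ 1.     0.022  0.001]
 [ 0.022 -1.    -0.   ]
 [ 0.001  0.    -1.   ]]
tcp,tip px side (np.float64(336.9047224620397), np.float64(175.3787506503824)) (np.float64(334.32291040583044), np.float64(209.4928825008698))
```

View pics/z4.png

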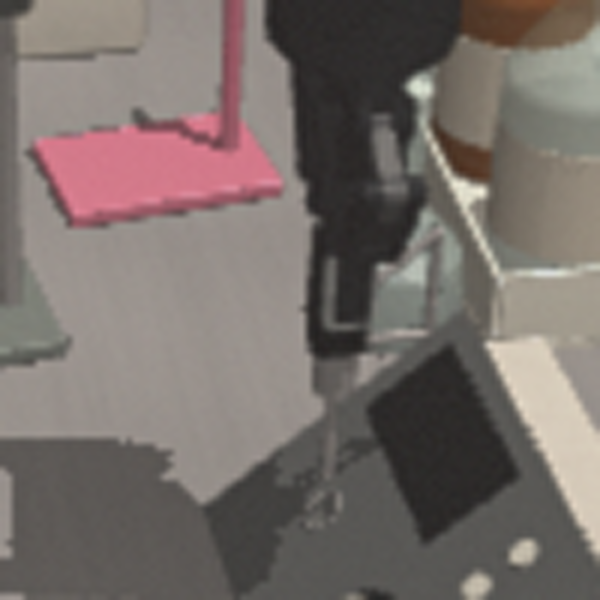

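View pics/t4.png

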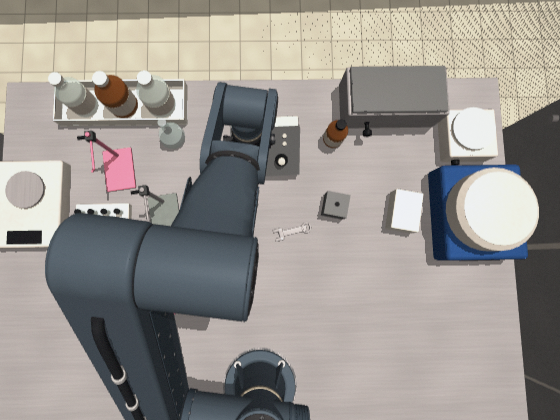

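```bash
python3 -m creep '{"claw":[0.5,0.5,0.5,0.5,0.5],"dp":[[0,0,0.7],[0,0,1.4],[0,0,1.9],[0,0,2.1],[0,0,2.1]],"roll":[0,0,0,0,0]}' 20
python3 look.py 5 300 160 80
```

```text
t: 6.95
tcp_pos: [0.6677, 0.015, 0.1776]
tool_rot: [1.0, 0.01, -0.001, -0.0]
force: [0.8, 0.8, -0.7]
finger_gap: 0.186
[0.6680512  0.01496894 0.17814048] [-2.02836855e-04 -3.61855322e-06 -3.31967476e-04] [ 0.26585057  0.10242772 -0.52350769] [-0.25682401 -0.59945962 -1.08521683] 15.590288913196213 7.05 [-0.14  0.67  1.38 -0.    1.1   1.41]
[[ 1.     0.021  0.   ]
 [ 0.021 -1.    -0.   ]
 [ 0.     0.    -1.   ]]
tcp,tip px side (np.float64(336.27722638031116), np.float64(182.53631082343531)) (np.float64(333.7653502748259), np.float64(215.79567647645675))
```

View pics/z5.png

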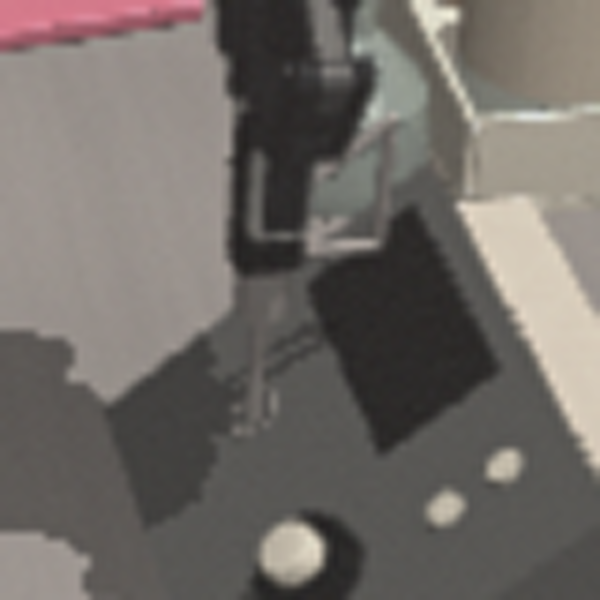

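```bash
python3 -m creep '{"claw":[0.5,0.5,0.5,0.5,0.5,0.5,0.5],"dp":[[-0.6,0,0.1],[-1.2,0,0.2],[-1.8,0,0.36],[-2.4,0,0.55],[-2.95,0,0.75],[-3.5,0,1.0],[-3.5,0,1.0]],"roll":[0,0,0,0,0,0,0]}' 20
python3 look.py 6 290 150 80
```

```text
t: 7.75
tcp_pos: [0.6317, 0.0144, 0.1678]
tool_rot: [1.0, 0.01, -0.001, -0.0]
force: [-0.5, 0.3, -0.9]
finger_gap: 0.182
[0.63280831 0.01423781 0.16819657] [-5.88869557e-04  7.37300546e-05 -2.27321940e-04] [ 0.42757753 -0.4192321  -0.65488273] [-0.16466038  0.46504185 -0.27724251] 15.653995418465335 7.85 [-0.15  0.63  1.48  0.    1.02  1.4 ]
[[ 1.     0.021  0.   ]
 [ 0.021 -1.    -0.   ]
 [ 0.     0.    -1.   ]]
tcp,tip px side (np.float64(322.4438475950422), np.float64(187.09451307560002)) (np.float64(320.78216900590377), np.float64(219.98771635568724))
```

View pics/z6.png

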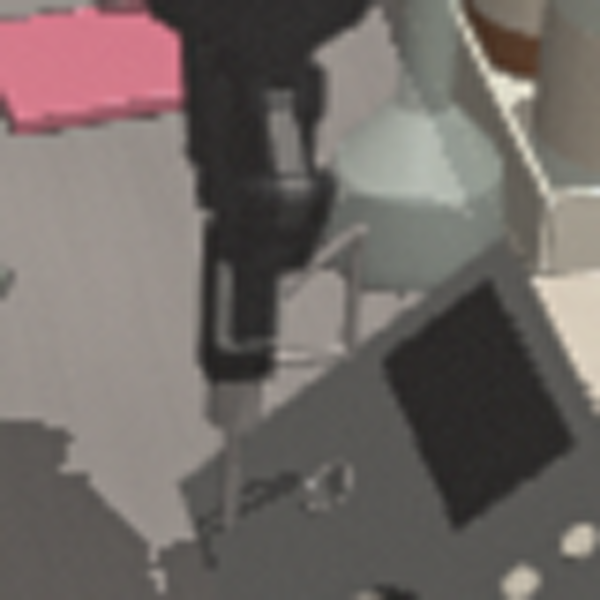

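The side view shows the tip came out of the recess: the ring is at (333,214), the tip at (321,220), and the stylus is still vertical. I'll go back and enter deeper, down to contact.

```bash
python3 -m creep '{"claw":[0.5,0.5,0.5,0.5,0.5,0.5,0.5],"dp":[[0,0,-3.2],[3.5,0,-3.2],[3.5,0,-3.2],[3.5,0,-2],[3.5,0,-1.0],[3.5,0,-0.8],[3.5,0,-0.8]],"roll":[0,0,0,0,0,0,0]}' 20
for i in 1 2 3; do python3 -m creep '{"claw":[0.5,0.5],"dp":[[0,0,0.2],[0,0,0.2]],"roll":[0,0]}'; done
python3 look.py 7 300 160 60
```

```text
t: 8.55
tcp_pos: [0.6669, 0.0151, 0.175]
tool_rot: [1.0, 0.01, -0.001, -0.0]
force: [0.8, -0.1, -0.8]
finger_gap: 0.185
t: 8.75
tcp_pos: [0.6676, 0.015, 0.174]
tool_rot: [1.0, 0.01, -0.0, -0.0]
force: [-0.7, -0.0, -0.1]
finger_gap: 0.183
t: 8.95
tcp_pos: [0.6683, 0.015, 0.1724]
tool_rot: [1.0, 0.01, 0.0, -0.0]
force: [0.7, -0.1, -1.0]
finger_gap: 0.185
t: 9.15
tcp_pos: [0.669, 0.015, 0.1707]
tool_rot: [1.0, 0.01, 0.001, -0.0]
force: [2.2, 0.8, 0.1]
finger_gap: 0.182
[0.66891027 0.01503549 0.17064844] [ 3.15582764e-05 -4.87785273e-05  3.20876369e-05] [2.12157207 0.10208591 0.16325543] [ 2.5942248   0.69646481 -0.40971204] 15.817912334247785 9.25 [-0.14  0.67  1.39  0.    1.08  1.41]
[[ 1.     0.021  0.002]
 [ 0.021 -1.     0.   ]
 [ 0.002 -0.    -1.   ]]
tcp,tip px side (np.float64(336.4188983160145), np.float64(184.93999956969617)) (np.float64(333.90927207229447), np.float64(217.90905467367926))
```

View pics/z7.png

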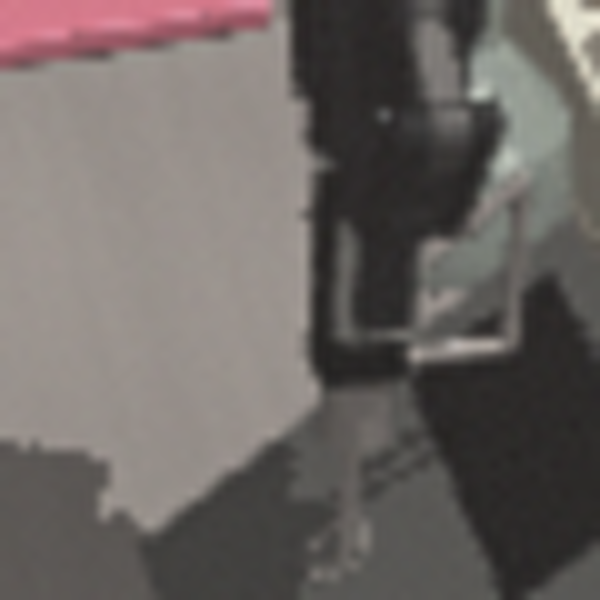

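```bash
python3 -m creep '{"claw":[0.5,0.5,0.5,0.5,0.5,0.5],"dp":[[-0.3,0,0.05],[-0.6,0,0.1],[-0.94,0,0.12],[-1.25,0,0.16],[-1.55,0,0.2],[-1.88,0,0.25]],"roll":[0,0,0,0,0,0]}' 20
python3 look.py 8 300 160 60
```

```text
t: 9.85
tcp_pos: [0.6492, 0.0145, 0.1683]
tool_rot: [1.0, 0.01, 0.0, 0.0]
force: [2.6, 1.4, 4.9]
finger_gap: 0.179
[0.64843908 0.01459801 0.16795805] [-2.25136861e-04  6.96216038e-06  4.41435965e-05] [1.46295531 1.20331405 3.50986426] [2.18535066 0.3381918  4.28007285] 15.579132263735755 9.95 [-0.15  0.65  1.44 -0.    1.05  1.4 ]
[[ 1.     0.021 -0.001]
 [ 0.021 -1.    -0.   ]
 [-0.001  0.    -1.   ]]
tcp,tip px side (np.float64(328.4734696602754), np.float64(186.57919538608934)) (np.float64(326.44710127695856), np.float64(219.4553745853096))
```

View pics/z8.png

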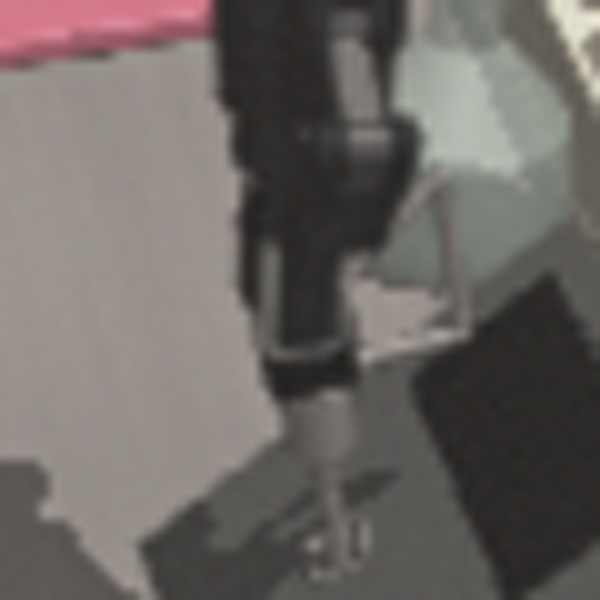

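```bash
python3 -m creep '{"claw":[0.5,0.5,0.5,0.5,0.5,0.5,0.5,0.5,0.5],"dp":[[-0.3,0,0.06],[-0.6,0,0.12],[-0.92,0,0.2],[-1.2,0,0.28],[-1.5,0,0.37],[-1.8,0,0.47],[-2.1,0,0.58],[-2.4,0,0.7],[-2.68,0,0.8]],"roll":[0,0,0,0,0,0,0,0,0]}' 20
python3 look.py 9 300 160 60
```

```text
t: 10.85
tcp_pos: [0.6221, 0.014, 0.1595]
tool_rot: [1.0, 0.01, -0.0, -0.0]
force: [3.0, 1.6, 1.1]
finger_gap: 0.181
[0.62149295 0.01406271 0.1592495 ] [-1.96856763e-04 -8.95910491e-06 -1.05976390e-04] [2.10091325 0.32507575 0.99379995] [1.94014651 0.70419149 1.02104487] 15.60626651035166 10.95 [-0.16  0.63  1.52 -0.    0.99  1.39]
[[ 1.     0.021 -0.002]
 [ 0.021 -1.     0.   ]
 [-0.002 -0.    -1.   ]]
tcp,tip px side (np.float64(317.9359995895168), np.float64(190.3924231194126)) (np.float64(316.55492260723844), np.float64(222.94966346806473))
```

View pics/z9.png

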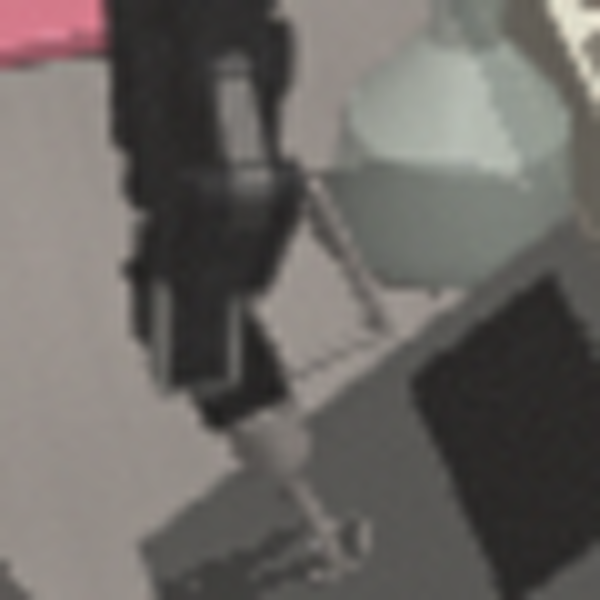

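```bash
python3 -m creep '{"claw":[0.5,0.5,0.5,0.5,0.5,0.5,0.5,0.5],"dp":[[-0.28,0,0.12],[-0.56,0,0.25],[-0.84,0,0.4],[-1.1,0,0.56],[-1.37,0,0.72],[-1.63,0,0.9],[-1.95,0,1.15],[-2.25,0,1.38]],"roll":[0,0,0,0,0,0,0,0]}' 20
python3 look.py 10 300 160 60
```

```text
t: 11.75
tcp_pos: [0.5994, 0.0136, 0.1459]
tool_rot: [1.0, 0.01, -0.0, 0.0]
force: [2.0, 1.7, 2.6]
finger_gap: 0.187
[0.59876326 0.01358927 0.14547518] [-2.03084611e-04  2.36732279e-05 -1.41691690e-04] [0.99053256 0.71589262 0.90135064] [0.57871629 0.05376049 1.90049712] 15.764383519061846 11.85 [-0.16  0.63  1.59 -0.    0.93  1.39]
[[ 1.     0.021 -0.002]
 [ 0.021 -1.     0.   ]
 [-0.002 -0.    -1.   ]]
tcp,tip px side (np.float64(309.0419228168493), np.float64(195.6353760735266)) (np.float64(308.2058376391901), np.float64(227.68701044761147))
```

View pics/z10.png

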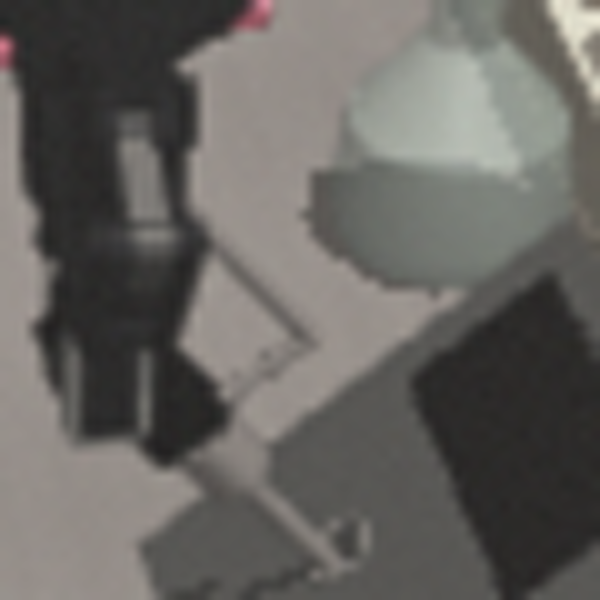

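```bash
python3 - <<'E'
from h import *
S=dict(np.load('pics/s10.npz'));P=np.array([.5988,.0136,.1455])
for th in(35,40,45):
    d=np.array([np.sin(np.radians(th)),0.02,-np.cos(np.radians(th))])
    print(th,[(L,((np.array(pix(S,P+d*L))-[300,160]+.5)*10).round(0)) for L in(.0,.038,.058,.098,.108)])
print('recess',(np.array(pix(S,[.667,.015,.0745]))-[300,160]+.5)*10)
print('M-2u',(np.array(pix(S,[.6655,.015,.0732]))-[300,160]+.5)*10)
E
```

```text
35 [(0.0, array([ 96., 361.])), (0.038, array([175., 449.])), (0.058, array([215., 493.])), (0.098, array([294., 580.])), (0.108, array([313., 601.]))]
40 [(0.0, array([ 96., 361.])), (0.038, array([185., 442.])), (0.058, array([231., 483.])), (0.098, array([319., 563.])), (0.108, array([341., 582.]))]
45 [(0.0, array([ 96., 361.])), (0.038, array([195., 434.])), (0.058, array([245., 471.])), (0.098, array([344., 544.])), (0.108, array([368., 562.]))]
recess [339.73795748 550.59540721]
M-2u [333.97211754 554.86355957]
```

```bash
python3 - <<'E'
from h import *
S=dict(np.load('pics/s10.npz'));A=dict(np.load('pics/s4.npz'))
c=lambda s:cv2.resize(cv2.cvtColor(s['image'],cv2.COLOR_RGB2BGR)[195:225,315:345],None,fx=13,fy=13,interpolation=cv2.INTER_NEAREST)
B=dict(np.load('pics/side3.npz'))
cv2.imwrite('pics/z10b.png',np.hstack([c(S),c(B)]))
E
```

```text
(no output)
```

View pics/z10b.png

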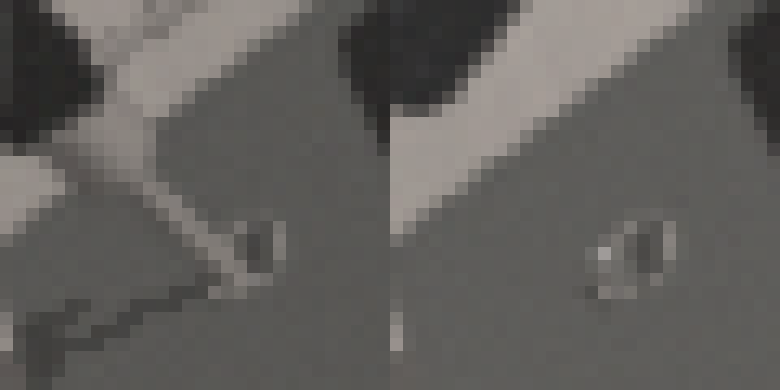

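```bash
python3 -m creep '{"claw":[0.5,0.5,0.5],"dp":[[0.13,0,0.15],[0.26,0,0.31],[0.26,0,0.31]],"roll":[0,0,0]}' 40
python3 -m creep '{"claw":[0.5,0.5],"dp":[[0.13,0,0.15],[0.13,0,0.15]],"roll":[0,0]}'
python3 -m creep '{"claw":[0.5,0.5],"dp":[[0.13,0,0.15],[0.13,0,0.15]],"roll":[0,0]}'
python3 look.py 11 300 160 60
```

```text
t: 12.15
tcp_pos: [0.6021, 0.0136, 0.1422]
tool_rot: [1.0, 0.01, -0.001, -0.0]
force: [0.4, -0.1, -0.8]
finger_gap: 0.18
t: 12.35
tcp_pos: [0.6031, 0.0137, 0.141]
tool_rot: [1.0, 0.01, -0.001, -0.0]
force: [-1.5, -0.5, 1.3]
finger_gap: 0.184
t: 12.55
tcp_pos: [0.6044, 0.0137, 0.1397]
tool_rot: [1.0, 0.01, -0.001, -0.0]
force: [-3.9, -0.5, 2.2]
finger_gap: 0.181
[0.60433801 0.01375922 0.13972014] [-2.46877036e-05 -9.99797210e-06 -3.21114999e-05] [-2.73005008  0.54654664  2.22097808] [-2.77038528 -0.71803998  2.14039638] 15.240864850520941 12.65 [-0.16  0.64  1.58 -0.    0.92  1.39]
[[ 1.     0.021 -0.002]
 [ 0.021 -1.     0.   ]
 [-0.002 -0.    -1.   ]]
tcp,tip px side (np.float64(311.1228200367049), np.float64(197.22362303964167)) (np.float64(310.1646657558603), np.float64(229.06097389346215))
```

View pics/z11.png

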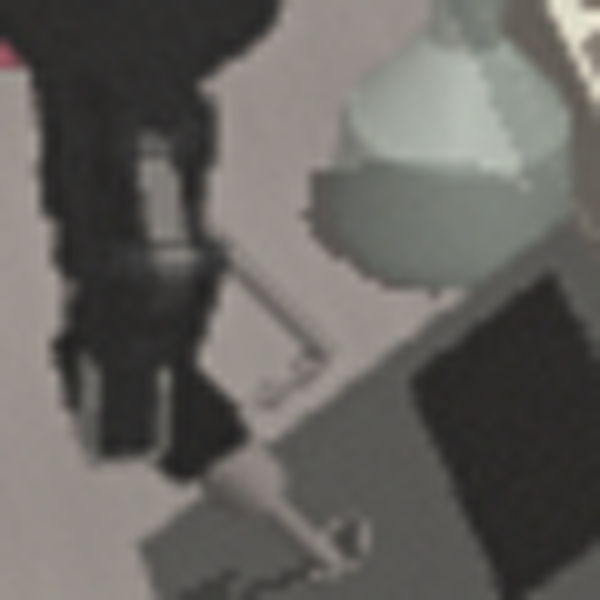

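```bash
python3 -m creep '{"claw":[0.5,0.5],"dp":[[0.13,0,0.15],[0.13,0,0.15]],"roll":[0,0]}'
python3 -m creep '{"claw":[0.5,0.5],"dp":[[0.13,0,0.15],[0.13,0,0.15]],"roll":[0,0]}'
python3 -m creep '{"claw":[0.5,0.5],"dp":[[0.13,0,0.15],[0.13,0,0.15]],"roll":[0,0]}'
python3 look.py 12 300 160 60
```

```text
t: 12.85
tcp_pos: [0.6053, 0.0138, 0.1386]
tool_rot: [1.0, 0.011, -0.001, -0.0]
force: [-5.3, 0.1, 6.1]
finger_gap: 0.182
t: 13.05
tcp_pos: [0.6055, 0.0138, 0.1383]
tool_rot: [1.0, 0.011, -0.002, 0.0]
force: [-9.6, 0.2, 13.5]
finger_gap: 0.181
t: 13.25
tcp_pos: [0.6058, 0.0138, 0.1379]
tool_rot: [1.0, 0.011, -0.003, 0.0]
force: [-13.5, -1.2, 20.5]
finger_gap: 0.179
[0.60570885 0.01382177 0.13790678] [ 5.56535195e-05 -1.06703335e-05  1.26223584e-05] [-14.2759002   -0.98649525  21.02869265] [-14.05294475  -0.37696525  21.22388577] 15.298187542680093 13.35 [-0.16  0.65  1.57 -0.    0.93  1.39]
[[ 1.     0.022 -0.007]
 [ 0.022 -1.    -0.   ]
 [-0.007  0.    -1.   ]]
tcp,tip px side (np.float64(311.62674189365106), np.float64(197.73218688086024)) (np.float64(310.6394091576643), np.float64(229.5025015329446))
```

View pics/z12.png

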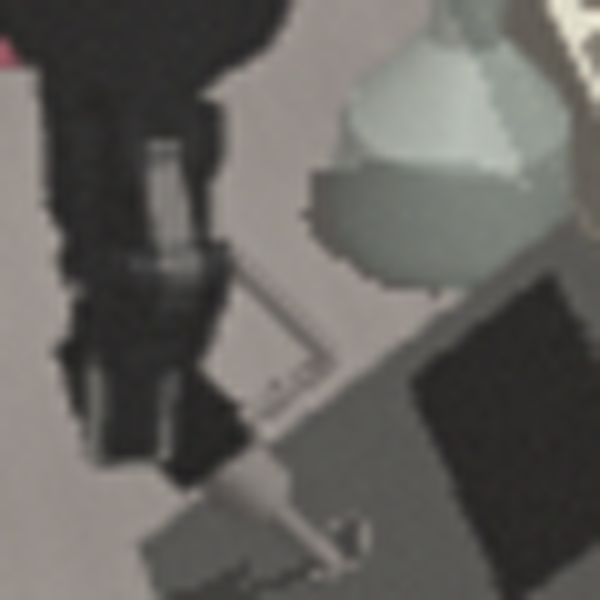

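Force rose 2→5 N over about 4 mm, then steeply: the hard stop. I'll hold there.

```bash
python3 -m creep '{"claw":[0.5,0.5,0.5,0.5,0.5,0.5,0.5,0.5,0.5,0.5,0.5,0.5],"dp":[[-0.06,0,-0.07],[-0.06,0,-0.07],[-0.06,0,-0.07],[-0.06,0,-0.07],[-0.06,0,-0.07],[-0.06,0,-0.07],[-0.06,0,-0.07],[-0.06,0,-0.07],[-0.06,0,-0.07],[-0.06,0,-0.07],[-0.06,0,-0.07],[-0.06,0,-0.07]],"roll":[0,0,0,0,0,0,0,0,0,0,0,0]}'
python3 -m creep '{"claw":[0.5,0.5],"dp":[[0,0,0],[0,0,0]],"roll":[0,0]}'
```

```text
t: 14.55
tcp_pos: [0.6056, 0.0138, 0.1381]
tool_rot: [1.0, 0.011, -0.003, 0.0]
force: [-12.1, 0.0, 17.1]
finger_gap: 0.183
t: 14.75
tcp_pos: [0.6056, 0.0139, 0.1381]
tool_rot: [1.0, 0.011, -0.003, 0.0]
force: [-10.9, -0.8, 17.6]
finger_gap: 0.184
```

```bash
python3 -m creep '{"claw":[0.5,0.5,0.5,0.5,0.5,0.5,0.5,0.5,0.5,0.5,0.5],"dp":[[-0.6,0,-0.8],[-1.3,0,-1.5],[-2.0,0,-2.3],[-2.8,0,-3.3],[-3.6,0,-4.3],[-4.4,0,-8],[-4.4,0,-12],[-4.4,0,-16],[-4.4,0,-20],[-4.4,0,-20],[-4.4,0,-20]],"roll":[0,0,0,0,0,0,0,0,0,0,0]}' 40
python3 look.py 13 250 110 130
```

```text
t: 15.85
tcp_pos: [0.5644, 0.0128, 0.3376]
tool_rot: [1.0, 0.01, 0.001, 0.0]
force: [-0.6, 0.5, -1.8]
finger_gap: 0.181
[0.56338035 0.01298828 0.33543992] [ 3.22585090e-04 -6.40718647e-05  9.82243613e-04] [ 0.09902525 -0.4795856  -0.03364643] [-0.61679435 -0.77006993 -0.89005652] 15.14741353663551 15.95 [-0.18  0.36  1.48  0.    1.31  1.37]
[[ 1.     0.021 -0.003]
 [ 0.021 -1.     0.001]
 [-0.003 -0.001 -1.   ]]
tcp,tip px side (np.float64(295.4361207417595), np.float64(129.23868590263322)) (np.float64(295.4196803742993), np.float64(169.71247356597428))
```

View pics/z13.png

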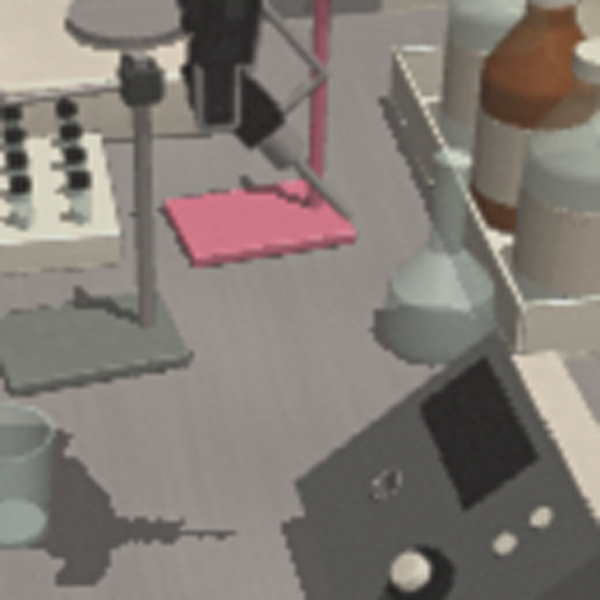

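```bash
python3 - <<'E'
from h import *
S=dict(np.load('pics/s13.npz'));k=130/600
P=np.array([.5634,.0130,.3354])
def pl(x,y):
    o,d=ray(S,250+(x+.5)*k-.5,110+(y+.5)*k-.5)
    n=np.array([-.021,1,0]);return o+d*(n@(P-o))/(n@d)
tip=pl(352,219);cor=pl(324,76)
for nm,a in(('tip',tip),('corner(40,73)',cor)):
    r=a-P;print(nm,a,r,np.linalg.norm(r),np.degrees(np.arctan2(r[0],-r[2])))
e=(cor-tip)[[0,2]];print(np.hypot(*e),np.hypot(40,73))
# angle of vector tip->corner: stylus (40,73): 
a=np.degrees(np.arctan2(e[1],e[0]));b=np.degrees(np.arctan2(73,40));print('theta lean',a-b+0, 'so z_s dir from vertical toward -x', a-b)
cv2.imwrite('pics/z13b.png',cv2.resize(cv2.cvtColor(S['image'],cv2.COLOR_RGB2BGR)[105:165,280:340],None,fx=10,fy=10,interpolation=cv2.INTER_CUBIC))
E
```

```text
tip [0.63757331 0.01455764 0.25530442] [ 0.07417331  0.00155764 -0.08009558] 0.10917604103687926 42.80153731083583
corner(40,73) [0.61953571 0.01417885 0.33827931] [0.05613571 0.00117885 0.00287931] 0.05622186571000182 92.93624060461238
0.08491282208008377 83.24061508662703
theta lean 40.984823649079026 so z_s dir from vertical toward -x 40.984823649079026
```

View pics/z13b.png

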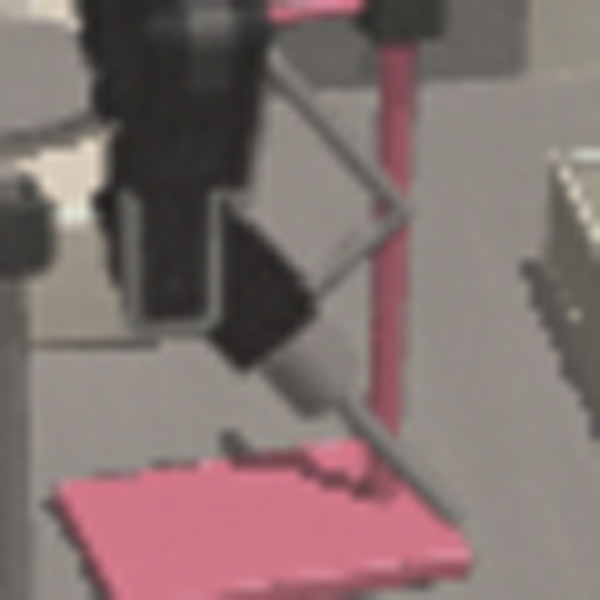

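```bash
python3 -m creep '{"claw":[0.5,0.5,0.5,0.5,0.5,0.5,0.5,0.5,0.5,0.5,0.5,0.5],"dp":[[-2,-3,0],[-4,-6,0],[-6,-9,0],[-8,-12,0],[-10,-15,0],[-12,-18,0],[-13.5,-21,0],[-14.4,-23.2,0],[-14.4,-23.2,0],[-14.4,-23.2,0],[-14.4,-23.2,0],[-14.4,-23.2,0]],"roll":[-1.69,-1.69,-1.69,-1.69,-1.69,-1.69,-1.69,-1.69,-1.69,-1.69,-1.69,-1.69]}' 40
python3 -m creep '{"claw":[0.5,0.5],"dp":[[0,0,0],[0,0,0]],"roll":[0,0]}'
python3 look.py 14 180 60 130
```

```text
t: 17.15
tcp_pos: [0.4145, 0.2416, 0.3342]
tool_rot: [0.654, 0.756, -0.002, -0.001]
force: [0.3, 0.7, -0.6]
finger_gap: 0.18
t: 17.35
tcp_pos: [0.415, 0.2415, 0.3349]
tool_rot: [0.656, 0.754, -0.001, -0.001]
force: [0.3, -0.3, -0.7]
finger_gap: 0.181
[0.4152716  0.24160492 0.33529319] [-1.38680485e-04 -6.13303081e-05 -2.54318827e-04] [-0.26657416  0.27173234 -0.70674105] [-0.26102899 -0.09964949  0.71001381] 14.966482547681537 17.45 [0.29 0.23 1.67 0.   1.25 0.15]
[[-0.139  0.99  -0.002]
 [ 0.99   0.139 -0.   ]
 [-0.    -0.002 -1.   ]]
tcp,tip px side (np.float64(228.36962413020336), np.float64(94.21250608437099)) (np.float64(232.25152679523006), np.float64(130.94419917143267))
```

View pics/z14.png

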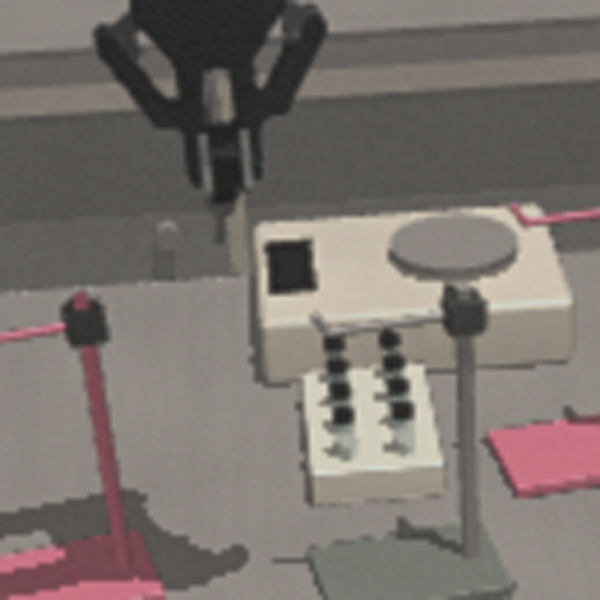

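View pics/t14.png

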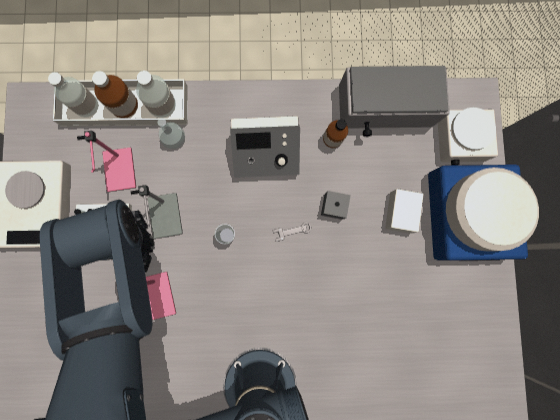

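```bash
python3 - <<'E'
from h import *
T=dict(np.load('pics/top0.npz'))
print('pink clamp',onplane(T,132,287,.21),'rod base',onplane(T,157,277,.01),'grey clamp',onplane(T,144,190,.21),'rack corner',onplane(T,130,237,.05))
E
python3 -m creep '{"claw":[0.5,0.5,0.5,0.5,0.5,0.5,0.5,0.5],"dp":[[0,0,4],[0,0,8],[0,0,11],[0,0,13.4],[0,0,13.4],[0,0,13.4],[0,0,13.4],[0,0,13.4]],"roll":[0,0,0,0,0,0,0,0]}'
python3 look.py 15 190 90 110
```

```text
pink clamp [0.31131855 0.31491462 0.21      ] rod base [0.32544746 0.30657183 0.01      ] grey clamp [0.55756574 0.2887931  0.21      ] rack corner [0.44601127 0.37669592 0.05      ]
t: 18.25
tcp_pos: [0.4167, 0.2421, 0.2036]
tool_rot: [0.656, 0.755, 0.001, 0.001]
force: [0.3, 0.3, -1.2]
finger_gap: 0.184
[0.41637996 0.24202863 0.20334961] [2.12322430e-04 6.45404501e-05 1.89085267e-04] [ 0.17364355  0.0032373  -1.10615399] [ 0.19484038  0.23828579 -0.16255757] 15.616145107132773 18.35 [0.29 0.41 1.84 0.   0.9  0.15]
[[-0.14   0.99   0.002]
 [ 0.99   0.14   0.001]
 [ 0.     0.003 -1.   ]]
tcp,tip px side (np.float64(233.43480654741512), np.float64(138.41847498736144)) (np.float64(236.78360699212857), np.float64(170.30763539065487))
```

View pics/z15.png

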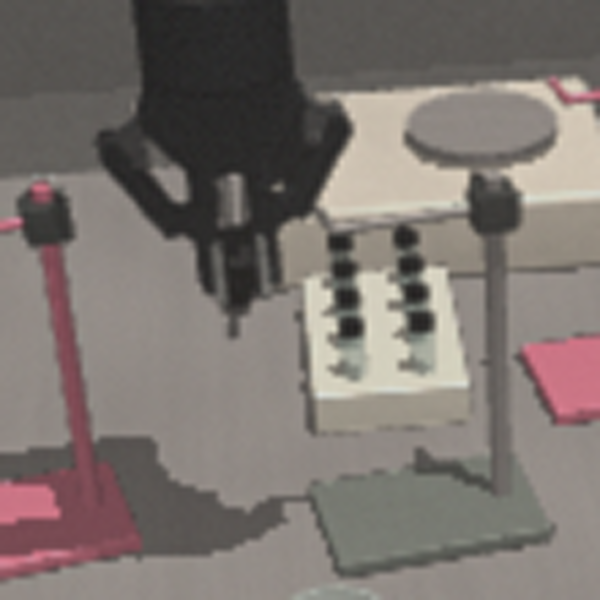

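```bash
python3 -m creep '{"claw":[0.5,0.5,0.5,0.5,0.5],"dp":[[0,1.5,0],[0,3,0],[0,4.5,0],[0,5.2,0],[0,5.8,0]],"roll":[0,0,0,0,0]}'
python3 look.py 16 190 90 110
```

```text
t: 18.85
tcp_pos: [0.4734, 0.2499, 0.2024]
tool_rot: [0.656, 0.755, 0.0, 0.0]
force: [-0.3, 0.0, -0.6]
finger_gap: 0.182
[0.47398283 0.24996392 0.20236497] [0.00078324 0.00011116 0.00011824] [1.71001091 0.0954328  0.13543772] [-0.47146811 -0.04428079 -0.31839644] 15.65068885570225 18.95 [ 0.28  0.47  1.71 -0.    0.96  0.14]
[[-0.139  0.99   0.001]
 [ 0.99   0.139  0.   ]
 [ 0.     0.001 -1.   ]]
tcp,tip px side (np.float64(253.29577289335788), np.float64(135.9538737391784)) (np.float64(255.54737908842728), np.float64(167.69118230840465))
```

View pics/z16.png

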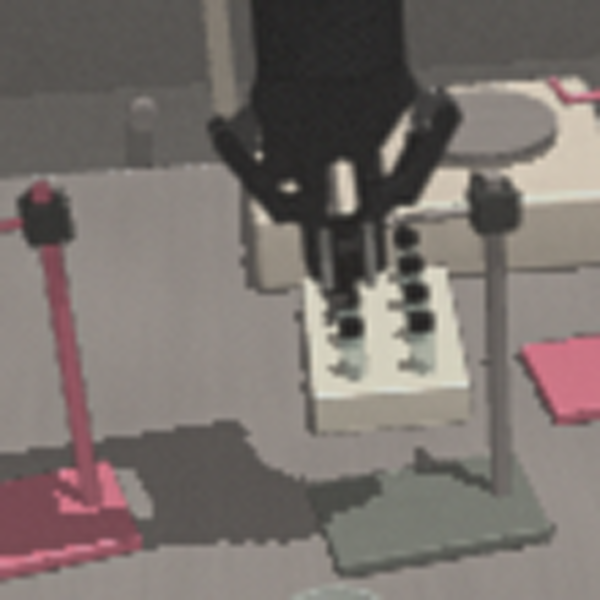

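```bash
python3 - <<'E'
from h import *
t=cv2.imread('pics/t16.png');cv2.imwrite('pics/t16c.png',cv2.resize(t[170:260,100:190],None,fx=6,fy=6,interpolation=cv2.INTER_CUBIC))
E
```

```text
(no output)
```

View pics/t16c.png

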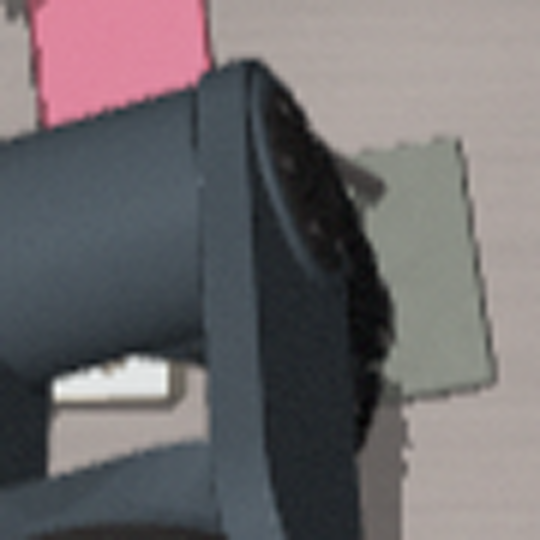

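```bash
python3 -m creep '{"claw":[0.5,0.5,0.5,0.5],"dp":[[0,0.8,0],[0,1.6,0],[0,2.3,0],[0,2.3,0]],"roll":[0,0,0,0]}'
python3 -m creep '{"claw":[0.5,0.5,0.5,0.5,0.5],"dp":[[0.1,0,0.5],[0.2,0,1.0],[0.3,0,1.5],[0.35,0,2.0],[0.35,0,2.0]],"roll":[0,0,0,0,0]}'
python3 look.py 17 190 90 110
```

```text
t: 19.35
tcp_pos: [0.4974, 0.2533, 0.2022]
tool_rot: [0.656, 0.755, 0.001, 0.001]
force: [-0.4, 0.1, -1.5]
finger_gap: 0.182
t: 19.85
tcp_pos: [0.4946, 0.2565, 0.1811]
tool_rot: [0.656, 0.755, -0.001, -0.001]
force: [-0.4, -1.0, -2.0]
finger_gap: 0.181
[0.49507888 0.25653584 0.18168178] [-3.33312655e-04 -4.73817570e-05 -3.42311741e-04] [-0.22592194 -0.67376352 -1.29403493] [ 0.22099338 -0.65151373 -0.42997992] 15.078392707279907 19.95 [ 0.28  0.53  1.67 -0.    0.94  0.14]
[[-0.14  0.99 -0.  ]
 [ 0.99  0.14 -0.  ]
 [-0.   -0.   -1.  ]]
tcp,tip px side (np.float64(260.7468048772241), np.float64(140.6993314325895)) (np.float64(262.56948370146534), np.float64(171.69684434722217))
```

View pics/z17.png

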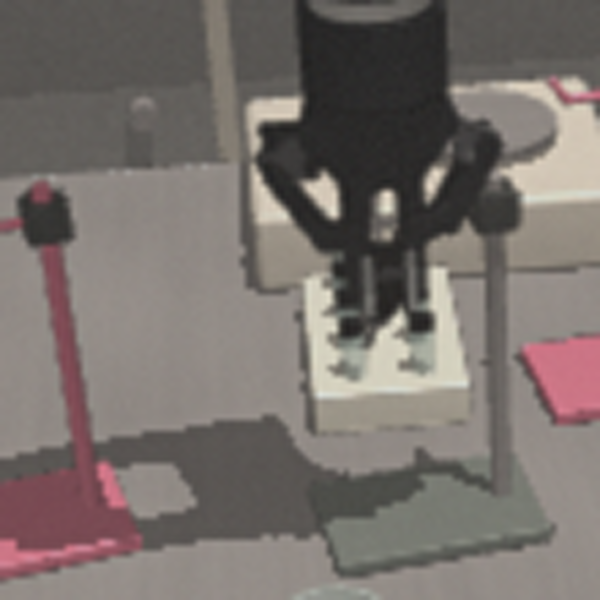

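```bash
for i in 1 2 3; do python3 -m creep '{"claw":[0.5,0.5],"dp":[[0.05,0,0.2],[0.1,0,0.3]],"roll":[0,0]}'; done
```

```text
t: 20.15
tcp_pos: [0.4955, 0.2573, 0.1793]
tool_rot: [0.656, 0.755, 0.0, 0.0]
force: [0.1, -2.5, 1.7]
finger_gap: 0.177
t: 20.35
tcp_pos: [0.496, 0.2573, 0.1768]
tool_rot: [0.656, 0.755, -0.0, 0.002]
force: [1.2, -7.3, 6.7]
finger_gap: 0.18
t: 20.55
tcp_pos: [0.4967, 0.2573, 0.1744]
tool_rot: [0.655, 0.755, -0.0, 0.003]
force: [1.9, -12.5, 10.2]
finger_gap: 0.185
```

Contact force grows up and towards −y, so the arm is inside the loop, bearing on the slanted top wire. I'll relieve the preload and release.

```bash
python3 -m creep '{"claw":[0.5,0.5,0.5],"dp":[[-0.1,0,-0.2],[-0.2,0,-0.3],[-0.2,0,-0.3]],"roll":[0,0,0]}' 20
python3 -m creep '{"claw":[1.8,2.2,2.8,3.5,3.5,3.5,3.5,3.5],"dp":[[0,0,0],[0,0,0],[0,0,0],[0,0,0],[0,0,0],[0,0,0],[0,0,0],[0,0,0]],"roll":[0,0,0,0,0,0,0,0]}'
python3 look.py 18 190 90 110
```

```text
t: 20.85
tcp_pos: [0.4952, 0.2568, 0.1761]
tool_rot: [0.656, 0.755, -0.001, 0.0]
force: [0.0, -4.5, 0.5]
finger_gap: 0.182
t: 21.65
tcp_pos: [0.4952, 0.2575, 0.1761]
tool_rot: [0.656, 0.755, 0.0, -0.0]
force: [0.5, 0.5, 0.8]
finger_gap: 0.406
[0.49524899 0.25753475 0.17611482] [-2.59963930e-05 -3.84908856e-06 -3.24500770e-06] [-0.76620348  0.41779718 -0.27047363] [-0.07872997  0.16972988 -0.31675846] 34.97115673955838 21.75 [0.28 0.54 1.67 0.   0.93 0.14]
[[-0.14  0.99  0.  ]
 [ 0.99  0.14  0.  ]
 [ 0.    0.   -1.  ]]
tcp,tip px side (np.float64(260.8771614201186), np.float64(142.21467352394893)) (np.float64(262.68689005547435), np.float64(173.02894688850319))
```

View pics/z18.png

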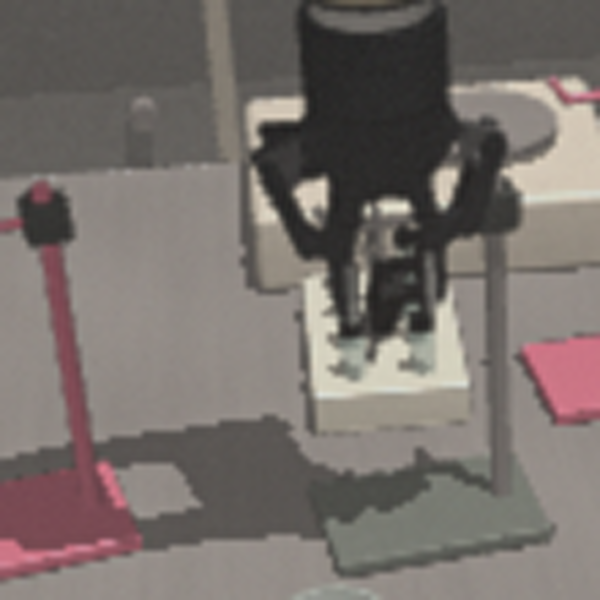

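```bash
python3 -m creep '{"claw":[4.5,4.5,4.5,4.5,4.5,4.5,4.5,4.5,4.5,4.5,4.5,4.5],"dp":[[0,0,0],[-0.5,0,0],[-1,0,0],[-1.7,0,0],[-2.5,0,0],[-3.5,0,0],[-5,0,0],[-7,0,0],[-10,0,0],[-12,0,-2],[-13,0,-6],[-13,0,-10]],"roll":[0,0,0,0,0,0,0,0,0,0,0,0]}'
python3 look.py 19 190 90 110
```

```text
t: 22.95
tcp_pos: [0.5131, 0.1261, 0.2765]
tool_rot: [0.657, 0.754, -0.001, -0.001]
force: [1.0, -0.0, 0.5]
finger_gap: 0.524
[0.51709262 0.12726522 0.28270285] [ 8.23068305e-05 -3.54850354e-04  2.23181435e-03] [1.59082703 1.07749132 3.23595139] [ 0.81123534 -1.1467655   0.42192343] 44.859856054404105 23.05 [ 0.03  0.36  1.63 -0.    1.13 -0.11]
[[-0.138  0.99   0.012]
 [ 0.99   0.138  0.   ]
 [-0.001  0.012 -1.   ]]
tcp,tip px side (np.float64(271.1277598739172), np.float64(128.9272835540073)) (np.float64(272.58587949834), np.float64(165.13480295637223))
```

View pics/z19.png

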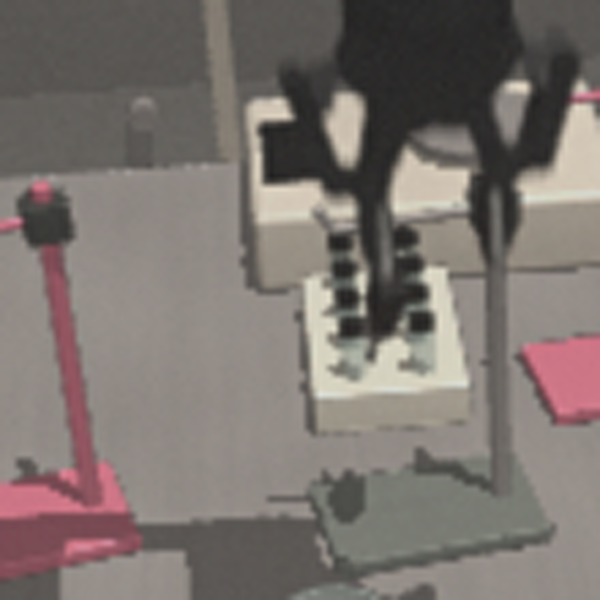

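Clear of the stylus. I'll raise and move aside for an unobstructed look.

```bash
python3 -m creep '{"claw":[4.5,4.5,4.5,4.5,4.5,4.5,4.5,4.5,4.5,4.5],"dp":[[-2,0,-5],[-6,0,-8],[-11,0,-10],[-16,0,-10],[-21,0,-10],[-26,0,-10],[-26,0,-10],[-26,0,-10],[-26,0,-10],[-26,0,-10]],"roll":[0,0,0,0,0,0,0,0,0,0]}'
python3 look.py 20 190 90 110
python3 - <<'E'
from h import *
t=cv2.imread('pics/t20.png');cv2.imwrite('pics/t20c.png',cv2.resize(t[160:260,90:190],None,fx=6,fy=6,interpolation=cv2.INTER_CUBIC))
E
```

```text
t: 24.05
tcp_pos: [0.5492, -0.1271, 0.3759]
tool_rot: [0.655, 0.755, 0.0, -0.001]
force: [-0.1, 0.4, -0.6]
finger_gap: 0.529
[ 0.54941661 -0.12703178  0.37611489] [-1.15054848e-04  4.95077900e-05 -1.17945344e-04] [ 0.30681857 -0.09676892  0.10360651] [-0.27049064  1.62619715 -0.57826276] 45.29877698475116 24.15 [-0.43  0.32  1.42  0.    1.4  -0.57]
[[-0.142  0.99  -0.   ]
 [ 0.99   0.142  0.   ]
 [ 0.    -0.    -1.   ]]
tcp,tip px side (np.float64(298.5720543737999), np.float64(143.64605034456855)) (np.float64(298.30722109795596), np.float64(189.3355893835369))
```

View pics/z20.png

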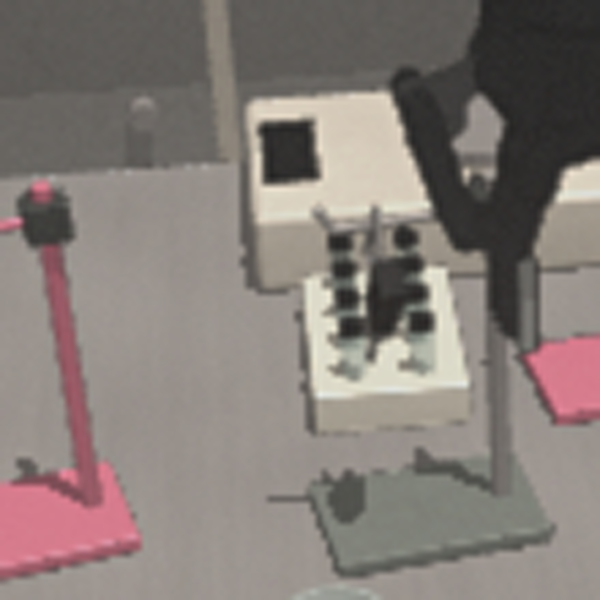

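View pics/t20c.png

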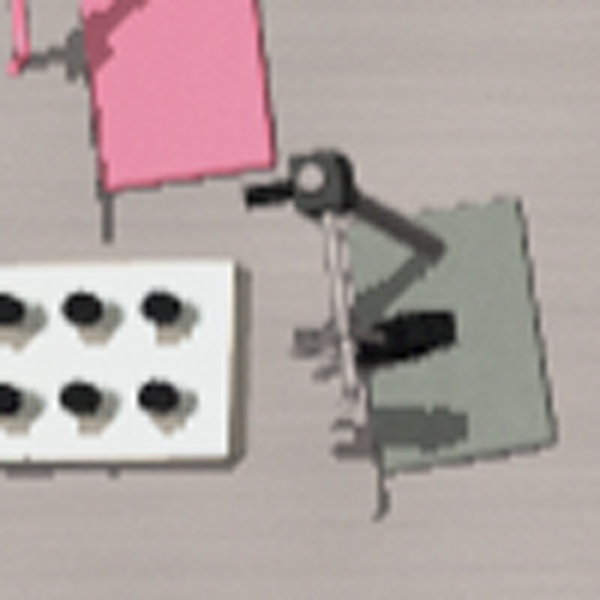

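View pics/t20.png

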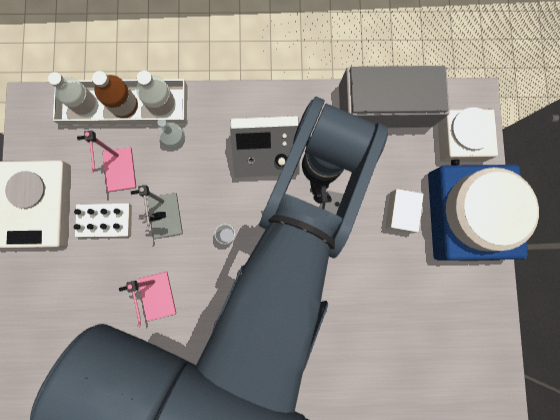

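The stylus hangs by its loop on the grey stand's arm: top crop crossing at (345,345), side crop with the loop peak on the arm at (372,210). I'll check position and stillness.

```bash
python3 -m creep '{"claw":[4.5,4.5,4.5,4.5,4.5,4.5,4.5,4.5],"dp":[[0,0,0],[0,0,0],[0,0,0],[0,0,0],[0,0,0],[0,0,0],[0,0,0],[0,0,0]],"roll":[0,0,0,0,0,0,0,0]}'
python3 - <<'E'
from h import *
S0=dict(np.load('pics/s20.npz'));T0=dict(np.load('pics/t20.npz'))
S=snap('side','s21');T=snap('top','t21')
for A,B,(u,v,w,h) in((S0,S,(230,115,50,50)),(T0,T,(130,185,50,60))):
    d=np.abs(A['image'].astype(int)-B['image'].astype(int)).max(-1)[v:v+h,u:u+w];print('diff',(d>25).sum())
X=onplane(T,147,217,.205);print('crossing',X,'along arm',np.dot(X-[.505,.284,.2],[.99,.139,0]))
# bystander check by image diff with start
A=dict(np.load('pics/top0.npz'))
for n,(u,v) in dict(beaker=(224,235),flask=(171,133),bottle=(336,132),spanner=(291,232),tipbox=(406,212)).items():
    d=np.abs(A['image'].astype(int)-T['image'].astype(int)).max(-1)[v-14:v+14,u-14:u+14];print(n,(d>40).mean().round(3))
print(manip.sense()['force'],manip.sense()['t'])
E
```

```text
t: 24.95
tcp_pos: [0.5496, -0.1287, 0.3761]
tool_rot: [0.656, 0.755, -0.0, -0.0]
force: [0.5, -0.3, -0.5]
finger_gap: 0.527
diff 13
diff 0
crossing [0.48783517 0.28154325 0.205     ] along arm -0.017334671038626223
beaker 0.065
flask 0.0
bottle 0.797
spanner 0.986
tipbox 0.0
[-0.25090563 -0.28072461  0.03498585] 25.05
```

```bash
python3 - <<'E'
from h import *
from station import workorder
A=dict(np.load('pics/side0.npz'));B=dict(np.load('pics/s21.npz'))
for n,(u,v) in dict(spanner=(261,274),bottle=(397,290),beaker=(251,213)).items():
    d=np.abs(A['image'].astype(int)-B['image'].astype(int)).max(-1)[v-12:v+12,u-12:u+12];print(n,(d>40).mean().round(3))
print(workorder.sign_off())
E
```

```text
spanner 0.0
bottle 0.0
beaker 0.0
the job is handed in; nothing more can be done
None
```

The stylus pressed the recessed reset button and now hangs by its loop on the grey stand's hook. The job was handed in at about t = 25 s, and the hand-in gives no verdict.

**What I did**
- The tool could only point down, so I tilted the stylus in the jaws by about 41° by pivoting its tip in the recess. The first try slipped out because the tip was not deep enough; the second, deeper entry held.
- I pressed along the recess axis. The force rose from about 2 N to 5–8 N over roughly 4 mm, then climbed steeply at a hard stop. I held it there for over 1.5 s at about 20 N.
- I threaded the loop over the hook, felt the arm bear on the loop's slanted top wire, and let go.

**What the last checks showed**
- **Hanging:** the loop crosses the arm about 17 mm from its middle, towards the free end. Pictures 0.9 s apart showed almost no change: 13 changed pixels in the side view and none in the top view.
- **Robot:** it is clear of everything, and the measured force is about 0 N.
- **Bystanders:** the picture areas at the beaker, spanner and brown bottle (side view) and the flask and tip box (top view) match the start. The top view disagreed for three of these:
  - The bottle and spanner areas differed because the arm was in front of them.
  - The beaker area differed by 6%, probably shadow.
- **Not measured directly:** I had no reading of either button's travel, and I did not measure how far the loop centre is below the arm. The tool stayed high above the start button.

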